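# Unclip a filter cover and turn it over on a ramp edge

## Robot

A 6-joint arm with a two-finger parallel gripper is mounted at the origin on a cart in front of the work surface, level with it; the furniture and walls round the work are solid. World frame = base frame: x ahead of the robot, y to its left, z up, the work surface at z = 0. Lengths are in m, angles in rad, forces in N, time in s.
With the tool pointing down it reaches from about 0.35 to 0.975 m from the base axis. Payload 4.9 kg.
Tool frame: the origin (TCP) lies on the mounting face of the last link; the fingertips stand 173 mm ahead of it and the grasp point (between the pads) lies ctrl.pinch_z ahead of it (ctrl.pinch_z is the distance from the TCP to the grasp point, in m); z points along the fingers, y is the line along which they close (so a half turn about z gives the same grasp; the last joint's range is limited). The gripper opens to 85 mm and grips with 20 to 120 N. Pads are 22 mm wide; open, the fingers measure 114 mm over their backs; the gripper's body (76 mm by 85 mm) begins 54 mm behind the grasp point. The pads swing forward as they close: fully open they stand 13 mm farther back than shut.
Start: joints at [1.127, 0.053, 1.613, -0, 1.476, -0.119], TCP at [0.199, 0.592, 0.405] pointing down, gripper open.
Joint ranges: [-3.01, 3.01], [-1.01, 2.22], [0.06, 2.58], [-1.02, 4.17], [0.09, 2.62], [-3.14, 3.14]. Speed limits (rad/s): [2.57, 2.57, 3.14, 3.14, 3.14, 3.14].

## Interface

Orientations are given as a rotation vector (axis times angle).
In Python, from station import telemetry, eyes, ctrl gives the robot as it stands.
- The arm moves only by the tool apply_moves, never from a script. Its argument "plan" is a list of rows, each a list of 5 numbers: the finger opening in m, from 0 to 0.0854, then the shift along the tool's x, y, z in m, then the turn about the tool's z in rad. In form: [[jaw, x, y, z, roll], ...]. A call has 1 to 12 rows; each row is the pose to reach, as a shift and turn from the pose commanded when the call began, along the tool's axes at that moment; what a row does not reach only later rows make up. A row lasts 1/12 s, in which the tool goes at most 41.7 mm and 7.16 degrees, less where a joint would pass 70% of its speed; a pose out of reach is approached as far as the arm can. A call with a gripper value outside its range is refused whole. The fingers move at their own pace and stop on an object; "newtons" is the grip in N (left out, the last holds). Time passes only in rows, so rows that repeat a pose let the fingers close. It gives the time, the measured TCP pose, the force, the opening and the grip force at its end, in the units of the state.
- telemetry.get_obs(): the state, without advancing time (a new reading comes with each control period).
- eyes.get_image(name): name is "side" or "top" or "wrist"; returns a dict with "img" (384x512x3 uint8, blue, green, red), "range_z" (384x512 float32, m along the optical axis (not along the pixel's ray), 0 where there is no reading), "K" (3x3 intrinsics, pixels), "pose" (4x4, takes a point from camera to world coordinates); the wrist camera has in their place "hand_eye" (4x4, takes a point from camera to tool coordinates, whose origin is the TCP and whose axes are the flange's). Camera axes: x right, y down, z forward; pixel columns grow to the right and rows downward; lengths in m; the calibration is good to about 2 mm. A picture is of the moment at which its call begins: read the wrist's pose just before it.
- ctrl.finish_job(): hands the job in; it is judged then, once.
Trained networks look in a picture, given as the dict that the camera call returned (one of the last four; its "shot" number tells which), for a name from the list of things; names that differ only in an ending like _2 or _b are one class to them, and where a whole thing is asked for, a point or a joint stands for the part that bears it (a point fixed in the world has none). Each returns a list of dicts, best first, with "confidence" (0 to 1); they miss things now and then, are a little off and sometimes report something else, mostly with a low value. They report only what shows in the picture. A call takes as long as a camera call. They do not tell look-alikes from the thing itself.
- eyes.search_frame(thing, picture): "box" ([left, top, right, bottom] in pixels, round what is visible of it).
- eyes.outline_of(thing, picture): "region" (384x512 bool, what is visible of it) and "box" ([left, top, right, bottom] in pixels, round what is visible of it).
- eyes.tip_of(thing, picture): "point" ([column, row] in pixels: a listed point, or the origin of a listed thing).
The state is a dict: "t": time; "q": joint angles; "dq": joint speeds; "effort": joint torques, N m; "tool_pos": TCP position; "tool_rot": TCP orientation; "contact_force": force on the tool from outside, world axes, zero at the start; "wrist_torque": the same for the moment, N m; "opening": finger opening in m; "grip_force": force on a finger pad.
Only numpy, scipy, OpenCV 4.12 (cv2) and the standard library are available. Lean on these libraries where they do the work, as an engineer would, in place of code of your own. Each camera call takes 0.05 s, during which the arm holds its last target. There are 200 camera calls.

## Task

Squeeze the two orange snap tabs of the white filter cover together to release it and lift it off its black housing, leaving the housing where it stands. Then turn the cover over on the turnover stand: hold it level across the ramp's edge, at right angles to it, with its middle a little out over the catch tray, and let it fall onto the edge from no more than about 15 mm, so that it tips over the edge by itself and comes to rest flat in the catch tray with its green inside up. The edge has been clamped at an unknown height, so feel for it (or look) before you let go.

Things in the scene. Friction and masses are not known exactly. Their poses are not given: they have to be found in the camera images.
- cover_mid (a point): centre (half-way up) of the clip-on filter cover, a white slab 120 (x) x 46 (y) x 18 (z) mm, 0.15 kg; black vent slots on its outer face (+z), green inside face, flat from 13 to 60 mm either side of the middle (x). At first clipped on the housing, its inside face on the deck. Held level and let fall with its middle 18 to 35 mm beyond the ramp's edge it turns right over; else it may not
- tab_left (a joint): inward travel (m) of the orange snap tab at mid-length of the cover's +y side: 0 at rest, 0.006 at its stop. 26 mm long (x), as high as the cover; the tabs' outer faces are 60 mm apart at rest, 48 mm squeezed. Springs resist with 4 N at rest, 10 N at the stop: a grip of 20 to 30 N squeezes both and carries the cover
- tab_right (a joint): the same for the like tab on the cover's -y side. Each tab has a leg with a hook that reaches 13 mm below the inside face and catches 3 mm under the housing's deck: the cover comes off only while both tabs are in by more than 3 mm
- deck (a point): centre of the top deck of the loose filter housing, an open black box 136 (x) x 84 (y) x 50 (z) mm, 1.6 kg, standing on the table; the deck is 50 mm above the table. Six lugs 6 mm high stand on it round the cover's ends, none within 45 mm (x) of the middle: fingertips beside the tabs may come down to just above the deck
- under_edge (a point): point on the catch tray's black floor, 30 mm above the table, straight below the middle of the ramp's edge. The edge is the top of a level steel rod, 104 mm long along this point's y axis. It is clamped at 130 to 170 mm above this point: the height varies and is not reported. It holds against 25 N. The yellow ramp falls from it to +x; two posts at x +30, y +-59 mm end at most 15 mm above the edge
- stand: the fixed turnover stand (blue base, 270 x 130 mm); origin on the table straight below the middle of the ramp's edge, axes as for that point: y along the edge, catch tray towards -x. The tray is 198 mm long inside, from below the edge to its front wall, and 118 mm wide; its aluminium walls are 25 mm above its floor. Stand and housing are in a cardboard tray with walls 55 mm high
Things that resemble listed ones, but are neither listed nor needed, are in the scene too. There is more than one size of the part that bears cover_mid; the job needs the larger.

How it is judged:
On the way, in this order (a step that is already met when the one before it is completed fails the run):
1. the cover is released and lifted clear of the housing (more than 60 mm above its deck) (z of cover_mid in the frame of deck above 0.07 m), for 0.1 s.
2. the cover tips over the ramp's edge by itself: still more than 85 mm above the catch tray's floor it stands on end (60 to 120 degrees from its first attitude), touched by no finger (angle between cover_mid's own z axis and vertical between 1.05 and 2.1 rad and contact force between the fingers and cover below 0.05 N and x of cover_mid in the frame of under_edge between -0.17 and 0.02 m and y of cover_mid in the frame of under_edge between -0.06 and 0.06 m and z of cover_mid in the frame of under_edge above 0.085 m).
At the end, for the whole second after the job is handed in: The cover lies at rest on the floor of the catch tray, upside down (inside up) within 10 degrees, and the housing stands within 20 mm of where it was (angle between cover_mid's own z axis and vertical above 2.97 rad and z of cover_mid in the frame of under_edge between 0 and 0.018 m and x of cover_mid in the frame of under_edge between -0.198 and 0 m and y of cover_mid in the frame of under_edge between -0.059 and 0.059 m and linear speed of cover below 0.02 m/s and angular speed of cover below 0.2 rad/s and distance of deck from where it was at the start of the episode below 0.02 m); the robot touches nothing.
It fails at once if the cover falls freely from more than about 30 mm (while still the right way up and touched by no finger it is faster than 0.8 m/s) (contact force between the fingers and cover below 0.05 N and angle between cover_mid's own z axis and vertical below 0.3 rad and linear speed of cover above 0.8 m/s).
It fails at once if the housing is lifted or dragged by more than 20 mm (distance of deck from where it was at the start of the episode above 0.02 m).
It also fails if it takes over 51 s, if anything falls off the work surface, if the arm or the gripper's body presses on something with over 40 N, if the wrist force passes 120 N, or if a joint passes its speed limit or range.

## Working session

There is one attempt and no reset: what is moved stays moved. The work goes in short steps, Python scripts to look and compute and a tool call to move; the robot and the scene stay as the last step left them, time stands still between calls to the robot, and variables do not carry over. Pictures are saved under pics/ and viewed, at most 10 in all, crops included, and the job is handed in when it is done.

Besides the shell and the picture viewer there is one more tool, called after "Emit:" by a JSON object that holds its "method" and its "body". apply_moves: Moves the arm, as the interface text tells. Its arguments: {"type":"object","properties":{"plan":{"type":"array","items":{"type":"array","items":{"type":"number"}}},"newtons":{"type":"number"}},"required":["plan"]}

```bash
mkdir -p pics
cat > h.py <<'E'
import numpy as np, cv2
from scipy.spatial.transform import Rotation as R
from station import telemetry, eyes, ctrl
def T():
    o=telemetry.get_obs(); M=np.eye(4); M[:3,:3]=R.from_rotvec(o['tool_rot']).as_matrix(); M[:3,3]=o['tool_pos']; return M
def cam(n):
    M=T(); p=eyes.get_image(n); p['W']=p['pose'] if 'pose' in p else M@p['hand_eye']; return p
def cloud(p):
    z=p['range_z']; v,u=np.mgrid[:z.shape[0],:z.shape[1]]; K=p['K']
    c=np.stack([(u-K[0,2])/K[0,0]*z,(v-K[1,2])/K[1,1]*z,z],-1)
    w=c@p['W'][:3,:3].T+p['W'][:3,3]; w[z==0]=np.nan; return w
E
python3 - <<'E'
from h import *
print(telemetry.get_obs(), ctrl.pinch_z)
ims=[]
for n in ['top','side']:
    p=cam(n); w=cloud(p); np.savez(f'{n}.npz',img=p['img'],w=w,W=p['W'],K=p['K'])
    cv2.imwrite(f'pics/{n}0.png',p['img'])
    for t in ['cover_mid','tab_left','tab_right','deck','under_edge','stand']:
        for d in eyes.tip_of(t,p)[:4]:
            u,v=map(int,np.round(d['point'])); print(n,t,round(d['confidence'],2),(u,v),w[min(v,383),min(u,511)].round(3))
E
```

```text
{'t': 0.0, 'q': array([ 1.12701220e+00,  5.33222771e-02,  1.61431443e+00,  2.86087690e-06,
        1.47599843e+00, -1.18994719e-01]), 'dq': array([ 7.38117884e-04,  1.56555160e-03,  2.02693422e-03, -1.18108020e-03,
        2.06804996e-05,  1.36398235e-04]), 'effort': array([-1.40383530e-03, -3.93688309e+01, -3.70173776e+01, -2.45503761e-04,
        7.10455875e-03, -5.10372288e-06]), 'tool_pos': array([0.19931861, 0.59207083, 0.40347189]), 'tool_rot': array([-5.07846595e-01, -3.09969453e+00,  3.08034867e-03]), 'contact_force': array([0.8365312 , 0.47436775, 0.65806286]), 'wrist_torque': array([-0.00585627, -0.03364915, -0.00061356]), 'grip_force': 0.0, 'opening': 0.0855134229671035} 0.1547
top cover_mid 0.92 (292, 192) [0.543 0.198 0.062]
top cover_mid 0.89 (131, 244) [0.414 0.657 0.018]Traceback (most recent call last):
  File "<stdin>", line 8, in <module>
ValueError: it knows: cover_mid, deck, stand, under_edge
```

Run:
```python
from h import *
for n in ['top','side']:
    p=cam(n); w=cloud(p); np.savez(f'{n}.npz',img=p['img'],w=w,W=p['W'],K=p['K'])
    cv2.imwrite(f'pics/{n}0.png',p['img'])
    for t in ['cover_mid','deck','under_edge','stand']:
        for d in eyes.tip_of(t,p)[:4]:
            u,v=map(int,np.round(d['point'])); print(n,t,round(d['confidence'],2),(u,v),w[min(v,383),min(u,511)].round(3))
    for t in ['cover_mid','tab_left','tab_right','stand','deck']:
      try:
        for d in eyes.outline_of(t,p)[:4]:
            m=d['region']; a=w[m]; a=a[~np.isnan(a[:,0])]
            zt=np.median(a[:,2]); s=a[abs(a[:,2]-zt)<.006]
            r=cv2.minAreaRect((s[:,:2]*1000).astype(np.float32)); print(n,t,round(d['confidence'],2),d['box'],m.sum(),'medz',zt.round(3),'zmax',a[:,2].max().round(3),r)
      except ValueError as e: print(e)
```

```text
top cover_mid 0.87 (134, 244) [0.414 0.647 0.023]
top cover_mid 0.62 (290, 195) [0.534 0.204 0.066]
top deck 0.59 (292, 194) [0.537 0.199 0.068]
top deck 0.26 (367, 171) [ 0.604 -0.024  0.031]
top under_edge 0.87 (369, 172) [ 0.601 -0.029  0.03 ]
top stand 0.63 (366, 171) [ 0.604 -0.021  0.03 ]
top cover_mid 0.69 [277.2, 172.3, 301.4, 213.1] 718 medz 0.067 zmax 0.074 ((543.44384765625, 201.62152099609375), (58.132965087890625, 121.17053985595703), 70.72101593017578)
top cover_mid 0.64 [113.7, 237.5, 146.0, 249.4] 422 medz 0.021 zmax 0.03 ((415.5841064453125, 657.6893920898438), (90.16189575195312, 37.10361099243164), 88.44913482666016)
top stand 0.77 [339.4, 135.6, 406.6, 239.5] 5126 medz 0.032 zmax 0.193 ((543.5341796875, -28.864242553710938), (268.30316162109375, 131.4381561279297), 2.6069390773773193)
top deck 0.72 [270.7, 168.6, 304.7, 222.7] 718 medz 0.048 zmax 0.07 ((542.1630859375, 202.24072265625), (83.75547790527344, 135.23004150390625), 71.22079467773438)
side cover_mid 0.62 (287, 211) [0.536 0.192 0.068]
side cover_mid 0.5 (165, 158) [0.42  0.649 0.024]
side deck 0.74 (281
[... 371 characters left out ...]
7)
side tab_right 0.45 [286.6, 191.8, 455.2, 360.5] 12954 medz 0.032 zmax 0.187 ((596.851318359375, -28.051185607910156), (377.9581298828125, 136.62257385253906), 3.103468179702759)
side tab_right 0.43 [287.5, 217.5, 293.4, 219.7] 41 medz 0.059 zmax 0.067 ((532.9867553710938, 177.395263671875), (3.4993033409118652, 19.621044158935547), 73.33349609375)
side stand 0.84 [288.5, 190.9, 454.3, 360.3] 13125 medz 0.032 zmax 0.187 ((613.3013916015625, -5.166900634765625), (443.40106201171875, 197.1402130126953), 19.858678817749023)
side deck 0.71 [253.0, 207.2, 323.8, 249.8] 1324 medz 0.034 zmax 0.057 ((525.746826171875, 185.6998291015625), (78.33837127685547, 155.30853271484375), 49.29218673706055)
```

View pics/top0.png

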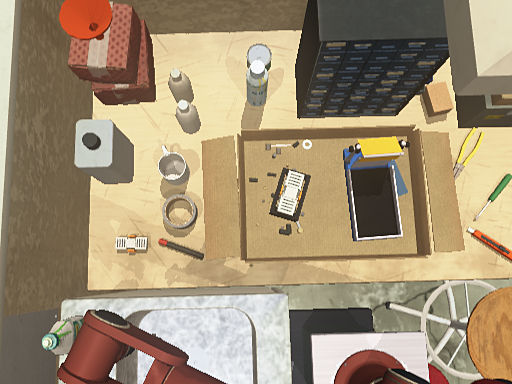

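View pics/side0.png

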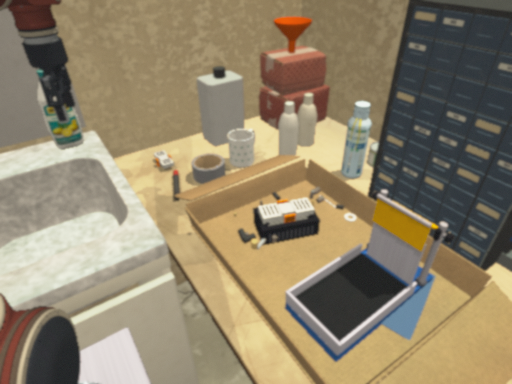

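The two candidate covers are at top (290,193) and (131,244). The first measures 121x58 mm and sits on the black housing. The second measures about 90x40 mm and lies on the table, so it is the small look-alike. I'll confirm this in one crop and fit the poses.

Run:
```python
from h import *
d=np.load('top.npz'); im=d['img']
a=cv2.resize(im[160:225,260:340],None,fx=5,fy=5,interpolation=cv2.INTER_CUBIC); b=cv2.resize(im[215:280,90:170],None,fx=5,fy=5,interpolation=cv2.INTER_CUBIC)
cv2.imwrite('pics/c1.png',np.hstack([a,b])[:, :800])
for n in ['top','side']:
    d=np.load(n+'.npz'); w=d['w'].reshape(-1,3); im=d['img'].reshape(-1,3).astype(int)
    s=w[(abs(w[:,2]-.068)<.004)&(abs(w[:,0]-.543)<.09)&(abs(w[:,1]-.2)<.09)]
    r=cv2.boxPoints(cv2.minAreaRect((s[:,:2]*1000).astype(np.float32))); print(n,'cover',r.round(1).tolist(),np.median(s[:,2]))
    c=(s[:,:2].max(0)+s[:,:2].min(0))/2; U,S,V=np.linalg.svd(s[:,:2]-s[:,:2].mean(0),full_matrices=False); print('axis',V[0], s.mean(0))
    reg=(abs(w[:,1]+.03)<.13)&(w[:,0]>.4)&(w[:,0]<.85)
    f=w[reg&(abs(w[:,2]-.03)<.004)&(im.max(1)<70)]; 
    if len(f): print('floor',len(f),cv2.minAreaRect((f[:,:2]*1000).astype(np.float32)),np.median(f[:,2]))
    y=w[reg&(im[:,2]>150)&(im[:,0]<80)&(im[:,1]>110)]; print('yellow',len(y),y.min(0),y.max(0)); 
    ro=cv2.minAreaRect((y[:,:2]*1000).astype(np.float32));print(ro,cv2.boxPoints(ro).round().tolist())
    h=w[reg&(w[:,2]>.13)]; 
    for z in np.arange(.13,.22,.01):
        q=h[(h[:,2]>z)&(h[:,2]<=z+.01)]
        if len(q): print(round(z,2),len(q),q.min(0).round(3),q.max(0).round(3),q.mean(0).round(3))
```

```text
top cover [[476.70001220703125, 194.39999389648438], [589.5, 154.6999969482422], [608.9000244140625, 210.10000610351562], [496.1000061035156, 249.8000030517578]] 0.06733464191804084
axis [-0.94912619  0.31489596] [0.54201508 0.2024469  0.06741826]
floor 2275 ((602.8603515625, -19.851776123046875), (374.4591369628906, 226.65017700195312), 1.6306856870651245) 0.029536892481203614
yellow 598 [ 0.61192608 -0.12894238  0.00243371] [0.67309679 0.02600639 0.18721832]
((643.5816040039062, -51.79212951660156), (57.2553825378418, 154.89968872070312), 2.2694029808044434) [[612.0, 24.0], [618.0, -130.0], [675.0, -128.0], [669.0, 27.0]]
0.13 162 [ 0.611 -0.128  0.13 ] [0.794 0.098 0.14 ] [ 0.743 -0.02   0.135]
0.14 321 [ 0.611 -0.132  0.14 ] [0.789 0.1   0.15 ] [ 0.713 -0.018  0.146]
0.15 373 [ 0.611 -0.128  0.15 ] [0.79  0.099 0.16 ] [ 0.698 -0.021  0.155]
0.16 365 [ 0.61  -0.133  0.16 ] [0.79 0.1  0.17] [ 0.679 -0.027  0.165]
0.17 318 [ 0.61  -0.131  0.17 ] [0.791 0.1   0.18 ] [ 0.687 -0.026  0.175]
0.18 286 [ 0.607 -0.129  0.18 ] [0.791 0.096 0.19 ] [ 0.706 -0.021  0.184]
0.19 145 [ 0.61 -0.13
[... 778 characters left out ...]
, [793.0, -9.0], [721.0, 101.0]]
0.13 795 [ 0.61 -0.13  0.13] [0.801 0.099 0.14 ] [ 0.725 -0.032  0.135]
0.14 869 [ 0.609 -0.13   0.14 ] [0.79 0.1  0.15] [ 0.725 -0.029  0.145]
0.15 974 [ 0.609 -0.13   0.15 ] [0.811 0.1   0.16 ] [ 0.721 -0.032  0.155]
0.16 902 [ 0.609 -0.128  0.16 ] [0.802 0.1   0.17 ] [ 0.71  -0.031  0.165]
0.17 779 [ 0.608 -0.125  0.17 ] [0.848 0.1   0.18 ] [ 0.727 -0.026  0.174]
0.18 838 [ 0.606 -0.118  0.18 ] [0.837 0.1   0.19 ] [ 0.73  -0.023  0.184]
0.19 562 [ 0.78  -0.114  0.19 ] [0.82  0.099 0.2  ] [ 0.786 -0.017  0.195]
0.2 536 [ 0.781 -0.111  0.2  ] [0.794 0.1   0.21 ] [ 0.786 -0.017  0.205]
0.21 482 [ 0.782 -0.105  0.21 ] [0.788 0.099 0.22 ] [ 0.785 -0.013  0.215]
```

View pics/c1.png

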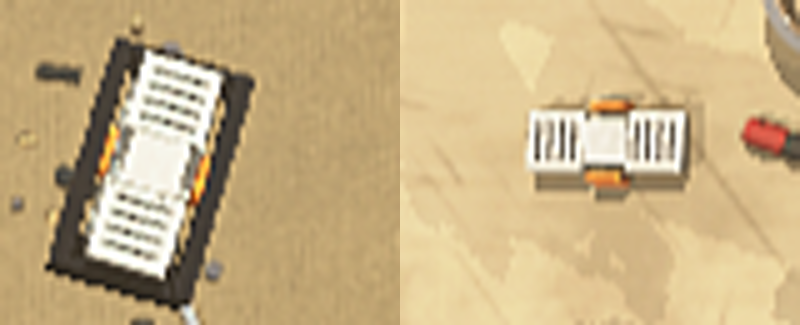

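The crop confirms it: the left one, at (290,193), is the large cover clipped on the housing, with tabs at the long sides. The small one on the table is the look-alike. The tool x axis already lies along the cover, so I'll move above it and look with the wrist camera.

Emit:
{"method": "apply_moves", "body": {"plan": [[0.0854,-0.02,-0.012,0,0],[0.0854,-0.05,-0.029,0,0],[0.0854,-0.085,-0.049,0,0],[0.0854,-0.12,-0.069,0,0],[0.0854,-0.155,-0.09,0,0],[0.0854,-0.19,-0.11,0,0],[0.0854,-0.225,-0.13,0,0],[0.0854,-0.26,-0.15,0,0],[0.0854,-0.295,-0.171,0,0],[0.0854,-0.33,-0.191,0,0],[0.0854,-0.365,-0.211,0,0],[0.0854,-0.4,-0.231,0,0]], "newtons": 25}}

```text
t: 2.1
tool_pos: [0.5057, 0.2439, 0.405]
tool_rot: [0.508, 3.1, 0.001]
contact_force: [-0.4, 0.5, -0.6]
opening: 0.0857
grip_force: 0.0
```

Emit:
{"method": "apply_moves", "body": {"plan": [[0.0854,-0.025,-0.015,0,0],[0.0854,-0.045,-0.026,0,0],[0.0854,-0.05,-0.029,0,0],[0.0854,-0.05,-0.029,0,0],[0.0854,-0.05,-0.029,0,0]]}}

```text
t: 2.52
tool_pos: [0.5427, 0.2026, 0.4046]
tool_rot: [-0.508, -3.1, -0.001]
contact_force: [-0.2, 0.6, -0.7]
opening: 0.0853
grip_force: 0.0
```

```bash
cat > look.py <<'E'
from h import *
import sys
M=T(); p=cam('wrist'); w=cloud(p); np.savez('wr.npz',img=p['img'],w=w,W=p['W'],K=p['K'])
cv2.imwrite(f'pics/{sys.argv[1]}.png',p['img'])
w=w.reshape(-1,3); im=p['img'].reshape(-1,3).astype(int)
print('tool',M[:3,3].round(4)); print(M[:3,:3].round(4).tolist())
E
cat > w1.py <<'E'
from look import *
near=(abs(w[:,0]-.542)<.1)&(abs(w[:,1]-.202)<.1)
s=w[near&(abs(w[:,2]-.067)<.004)]
r=cv2.minAreaRect((s[:,:2]*1000).astype(np.float32)); print(len(s),r,np.median(s[:,2]))
wh=w[near&(abs(w[:,2]-.067)<.004)&(im.min(1)>130)]; print('white',cv2.minAreaRect((wh[:,:2]*1000).astype(np.float32)))
o=w[near&(im[:,2]>150)&(im[:,0]<90)&(w[:,2]>.055)]
t=(np.linalg.inv(M)@np.c_[o,np.ones(len(o))].T).T
for g in (t[:,1]>t[:,1].mean(),t[:,1]<t[:,1].mean()): print('tab tool',t[g].min(0).round(4),t[g].max(0).round(4),t[g].mean(0).round(4))
t=(np.linalg.inv(M)@np.c_[s,np.ones(len(s))].T).T; print('cover in tool',cv2.minAreaRect((t[:,:2]*1000).astype(np.float32)))
dk=w[near&(abs(w[:,2]-.05)<.003)]; t=(np.linalg.inv(M)@np.c_[dk,np.ones(len(dk))].T).T; print('deck in tool',cv2.minAreaRect((t[:,:2]*1000).astype(np.float32)),np.median(dk[:,2]))
E
python3 w1.py w1
```

```text
tool [0.5427 0.2026 0.4046]
[[-0.9477, 0.3193, -0.0006], [0.3193, 0.9477, 0.0005], [0.0008, 0.0003, -1.0]]
4216 ((543.6101684570312, 204.2369842529297), (58.867591857910156, 119.62242889404297), 71.7607650756836) 0.06828605990115472
white ((543.7546997070312, 204.56646728515625), (45.72663497924805, 119.62931823730469), 71.65037536621094)
tab tool [-0.0134  0.0264  0.3345  1.    ] [0.0121 0.0313 0.3479 1.    ] [-3.00e-04  2.88e-02  3.37e-01  1.00e+00]
tab tool [-0.0133 -0.0626  0.1029  1.    ] [ 0.0122 -0.0225  0.3492  1.    ] [-0.002  -0.0308  0.295   1.    ]
cover in tool ((-0.6227951049804688, 1.758779525756836), (58.86746597290039, 119.62279510498047), 89.62055969238281)
deck in tool ((-7.7386016845703125, 1.8515968322753906), (149.4202423095703, 83.95101165771484), 0.10695675015449524) 0.05030170397561681
```

View pics/w1.png

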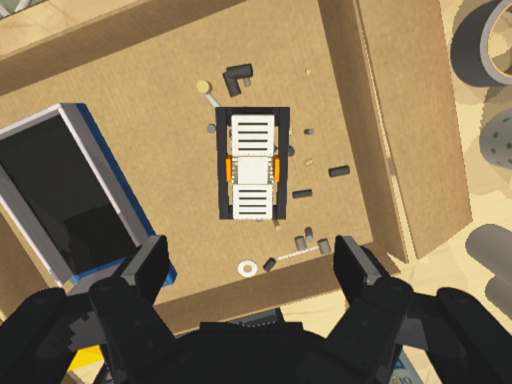

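The wrist picture shows the cover at (252,165), with its tabs at (228,168) and (277,168), aligned with the jaws. I'll shift 1.6 mm in y and descend.

Emit:
{"method": "apply_moves", "body": {"plan": [[0.0854,0,0.001,0.03,0],[0.0854,-0.0005,0.0016,0.065,0],[0.0854,-0.0005,0.0016,0.1,0],[0.0854,-0.0005,0.0016,0.13,0],[0.0854,-0.0005,0.0016,0.15,0],[0.0854,-0.0005,0.0016,0.163,0],[0.0854,-0.0005,0.0016,0.172,0],[0.0854,-0.0005,0.0016,0.178,0],[0.0854,-0.0005,0.0016,0.179,0],[0.0854,-0.0005,0.0016,0.179,0]], "newtons": 28}}

```text
t: 3.4
tool_pos: [0.5443, 0.2041, 0.2267]
tool_rot: [0.507, 3.099, 0.001]
contact_force: [0.6, -0.9, -0.5]
opening: 0.0856
grip_force: 0.0
```

Emit:
{"method": "apply_moves", "body": {"plan": [[0.07,0,0,0,0],[0.06,0,0,0,0],[0.055,0,0,0,0],[0.04,0,0,0,0],[0.04,0,0,0,0],[0.04,0,0,0,0],[0.04,0,0,0,0],[0.04,0,0,0,0]], "newtons": 28}}

```text
t: 4.07
tool_pos: [0.5449, 0.2038, 0.2287]
tool_rot: [0.508, 3.098, 0.001]
contact_force: [-3.9, -1.7, 9.9]
opening: 0.0474
grip_force: 29.1
```

Emit:
{"method": "apply_moves", "body": {"plan": [[0.04,0,0,-0.002,0],[0.04,0,0,-0.005,0],[0.04,0,0,-0.01,0],[0.04,0,0,-0.015,0],[0.04,0,0,-0.02,0],[0.04,0,0,-0.025,0],[0.04,0,0,-0.025,0]]}}

```text
t: 4.65
tool_pos: [0.5444, 0.2038, 0.2522]
tool_rot: [0.508, 3.098, 0.001]
contact_force: [1.5, -0.3, -1.7]
opening: 0.0468
grip_force: 29.4
```

Run:
```python
from h import *
p=cam('side'); cv2.imwrite('pics/s1.png',cv2.resize(p['img'][120:300,190:400],None,fx=3,fy=3))
w=cloud(p).reshape(-1,3); print(telemetry.get_obs()['contact_force'])
```

```text
[-0.00296408 -0.52900333 -2.13455855]
```

View pics/s1.png

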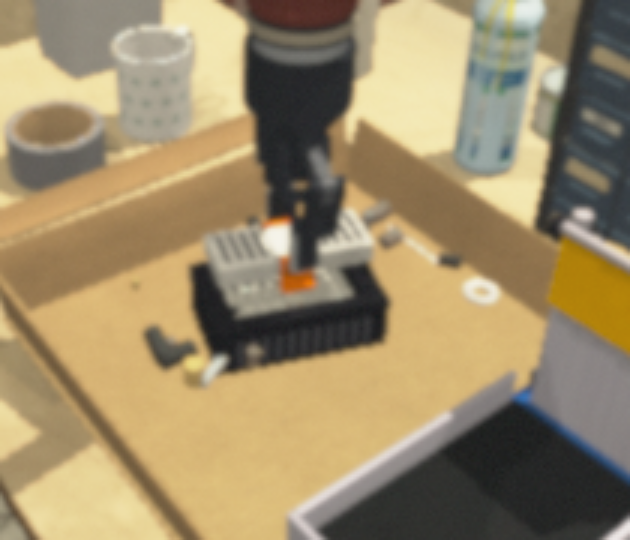

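The side crop shows the cover held level by its tabs at (290,265), about 25 mm above the housing, and the housing unmoved. I'll lift on, and fit the stand from the saved top and side clouds.

Emit:
{"method": "apply_moves", "body": {"plan": [[0.04,0,0,-0.015,0],[0.04,0,0,-0.04,0],[0.04,0,0,-0.07,0],[0.04,0,0,-0.1,0],[0.04,0,0,-0.13,0],[0.04,0,0,-0.15,0],[0.04,0,0,-0.16,0],[0.04,0,0,-0.16,0]]}}

```text
t: 5.37
tool_pos: [0.5444, 0.2038, 0.4138]
tool_rot: [0.507, 3.095, 0.003]
contact_force: [1.1, -0.5, -2.1]
opening: 0.0466
grip_force: 29.8
```

Run:
```python
from h import *
for n in ['top','side']:
    p=cam(n); im=p['img'].astype(int); w=cloud(p); np.savez(n+'1.npz',img=p['img'],w=w)
    if n=='side': cv2.imwrite('pics/s2.png',cv2.resize(p['img'][180:360,280:480],None,fx=4,fy=3.3,interpolation=cv2.INTER_CUBIC))
    for t in ['under_edge','cover_mid','deck']:
      for d in eyes.tip_of(t,p)[:2]:
        u,v=map(int,np.round(d['point'])); print(n,t,round(d['confidence'],2),(u,v),w[v,u].round(3))
    w=w.reshape(-1,3); im=im.reshape(-1,3)
    B=(w[:,0]>.58)&(w[:,0]<.72)&(w[:,1]>-.13)&(w[:,1]<.06)
    for a in np.arange(-.12,.05,.015):
        g=B&(w[:,1]>a)&(w[:,1]<=a+.015)&(w[:,2]>.1); q=w[g]
        if len(q): i=q[:,2].argmax(); print(n,'y%.3f'%a,len(q),'top',q[i].round(3),'xmin',np.percentile(q[:,0],5).round(4), 'top3',np.sort(q[:,2])[-3:].round(3))
    # tray walls, top z .055
    wl=w[(abs(w[:,2]-.055)<.0025)&(w[:,0]>.38)&(w[:,0]<.64)&(abs(w[:,1]+.03)<.1)]
    print(n,'walls',len(wl),cv2.minAreaRect((wl[:,:2]*1000).astype(np.float32)),cv2.boxPoints(cv2.minAreaRect((wl[:,:2]*1000).astype(np.float32))).round().tolist())
```

```text
top under_edge 0.74 (369, 167) [ 0.617 -0.032  0.025]
top under_edge 0.46 (295, 179) [0.477 0.239 0.568]
top cover_mid 0.7 (128, 245) [0.411 0.664 0.026]
top cover_mid 0.54 (292, 180) [0.476 0.243 0.56 ]
top deck 0.61 (291, 195) [0.462 0.24  0.492]
top y-0.120 2 top [ 0.653 -0.106  0.159] xmin 0.641 top3 [0.157 0.159]
top y-0.105 29 top [ 0.649 -0.091  0.174] xmin 0.6391 top3 [0.164 0.165 0.174]
top y-0.090 79 top [ 0.617 -0.076  0.187] xmin 0.6156 top3 [0.186 0.187 0.187]
top y-0.075 133 top [ 0.614 -0.068  0.188] xmin 0.6143 top3 [0.187 0.187 0.188]
top y-0.060 129 top [ 0.612 -0.05   0.188] xmin 0.6128 top3 [0.187 0.187 0.188]
top y-0.045 130 top [ 0.615 -0.035  0.187] xmin 0.6127 top3 [0.187 0.187 0.187]
top y-0.030 126 top [ 0.613 -0.027  0.188] xmin 0.6112 top3 [0.188 0.188 0.188]
top y-0.015 299 top [ 0.624 -0.003  0.827] xmin 0.5963 top3 [0.827 0.827 0.827]
top y0.000 909 top [0.589 0.    0.825] xmin 0.5837 top3 [0.825 0.825 0.825]
top y0.015 931 top [0.608 0.016 0.817] xmin 0.5838 top3 [0.816 0.816 0.817]
top y0.030 1939 top [0.62  0.03  0.808] xmin 0.5843 top3 [0.807 0.807 
[... 818 characters left out ...]
-0.037  0.187] xmin 0.6106 top3 [0.186 0.186 0.187]
side y-0.030 299 top [ 0.61  -0.02   0.186] xmin 0.6097 top3 [0.186 0.186 0.186]
side y-0.015 281 top [ 0.61  -0.009  0.186] xmin 0.6089 top3 [0.186 0.186 0.186]
side y0.000 267 top [0.609 0.001 0.186] xmin 0.6078 top3 [0.185 0.186 0.186]
side y0.015 197 top [0.608 0.015 0.187] xmin 0.6078 top3 [0.186 0.186 0.187]
side y0.030 44 top [0.643 0.034 0.175] xmin 0.6327 top3 [0.175 0.175 0.175]
side y0.045 38 top [0.638 0.048 0.164] xmin 0.63 top3 [0.163 0.163 0.164]
side walls 914 ((522.3523559570312, -31.012840270996094), (229.57623291015625, 130.63018798828125), 2.958150625228882) [[404.0, 28.0], [411.0, -102.0], [640.0, -90.0], [634.0, 40.0]]
```

View pics/s2.png

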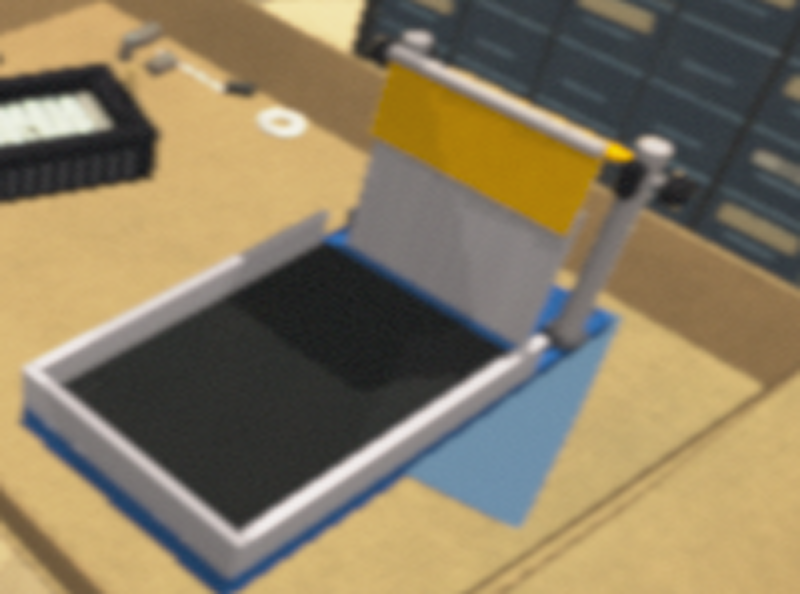

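The side crop shows the empty housing still in place, and the stand with its rod from (400,50) to (620,150), clear of the cover. Both cameras agree on the edge: top z ≈ 0.187 (about 157 mm above the floor, in range), middle about (0.612,−0.029), yaw ≈ 3.5°. The target for the cover's middle is (0.586,−0.031), with a roll of −0.386.

Emit:
{"method": "apply_moves", "body": {"plan": [[0.04,-0.01,-0.018,-0.01,-0.04],[0.04,-0.023,-0.042,-0.02,-0.09],[0.04,-0.038,-0.07,-0.02,-0.14],[0.04,-0.053,-0.098,-0.02,-0.19],[0.04,-0.069,-0.126,-0.02,-0.24],[0.04,-0.084,-0.154,-0.02,-0.29],[0.04,-0.097,-0.178,-0.02,-0.33],[0.04,-0.107,-0.196,-0.02,-0.36],[0.04,-0.113,-0.206,-0.02,-0.38],[0.04,-0.1143,-0.2089,-0.02,-0.386],[0.04,-0.1143,-0.2089,-0.02,-0.386]]}}

```text
t: 6.68
tool_pos: [0.5856, -0.0315, 0.4301]
tool_rot: [0.093, -3.139, -0.001]
contact_force: [-0.5, -0.7, -2.5]
opening: 0.0466
grip_force: 29.8
```

```bash
cat > chk.py <<'E'
from h import *
import sys
M=T(); o=telemetry.get_obs(); print('tool',M[:3,3].round(4),'xaxis deg',np.degrees(np.arctan2(-M[1,0],-M[0,0])).round(2),o['contact_force'].round(1),round(o['opening'],4))
p=cam('side'); w=cloud(p); cv2.imwrite(f'pics/{sys.argv[1]}.png',cv2.resize(p['img'][90:330,260:480],None,fx=2.5,fy=2.5,interpolation=cv2.INTER_CUBIC))
I=np.linalg.inv(M)
for d in eyes.outline_of('cover_mid',p)[:2]:
    a=w[d['region']]; a=a[~np.isnan(a[:,0])]; print(round(d['confidence'],2),d['box'],np.median(a,0).round(3))
    top=a[a[:,2]>np.percentile(a[:,2],50)]; 
    if abs(np.median(a[:,1]))>.3: continue
    zt=M[2,3]-.1607; s=a[abs(a[:,2]-zt)<.008]; A=np.c_[s[:,:2]-s[:,:2].mean(0),np.ones(len(s))]; c=np.linalg.lstsq(A,s[:,2],rcond=None)[0]
    print('pred top',zt.round(4),'plane',c.round(4),len(s)); t=(I@np.c_[s,np.ones(len(s))].T).T; print('in tool',cv2.minAreaRect((t[:,:2]*1000).astype(np.float32)),t.min(0).round(4),t.max(0).round(4))
w=w.reshape(-1,3)
B=(w[:,0]>.595)&(w[:,0]<.63)&(w[:,1]>-.075)&(w[:,1]<.015)&(w[:,2]>.17)&(w[:,2]<.2); q=w[B]
for a in np.arange(-.075,.015,.015):
    r=q[(q[:,1]>a)&(q[:,1]<a+.015)]
    if len(r): print(round(a,3),r[r[:,2].argmax()].round(4))
E
python3 chk.py s3
```

```text
tool [ 0.5856 -0.0315  0.4301] xaxis deg 3.41 [-0.5 -0.7 -2.5] 0.0466
0.67 [370.2, 157.6, 442.1, 206.8] [ 0.563 -0.035  0.268]
pred top 0.2694 plane [0.0069 0.023  0.2678] 1270
in tool ((5.368560791015625, -0.5959053039550781), (118.9980697631836, 56.01930618286133), 5.065366268157959) [-0.0561 -0.0281  0.1589  1.    ] [0.0643 0.0279 0.1687 1.    ]
0.54 [153.4, 150.8, 175.9, 167.3] [0.415 0.652 0.022]
-0.075 [ 0.6141 -0.0671  0.1863]
-0.06 [ 0.6118 -0.0594  0.1863]
-0.045 [ 0.6112 -0.0367  0.1862]
-0.03 [ 0.6125 -0.0174  0.186 ]
-0.015 [ 0.6119 -0.0137  0.1861]
0.0 [6.068e-01 2.000e-04 1.816e-01]
```

Run:
```python
import sys; sys.argv=['x','w2']
from look import *
t=(np.linalg.inv(M)@np.c_[w,np.ones(len(w))].T).T
g=(abs(t[:,2]-.1615)<.006)&(abs(t[:,0])<.1)&(abs(t[:,1])<.05); s=t[g]
for h in (im.min(1)>110,):
    s=t[g&h]; print(len(s),s.min(0).round(4),s.max(0).round(4),(np.percentile(s,[1,99],axis=0)).round(4).tolist(),cv2.minAreaRect((s[:,:2]*1000).astype(np.float32)))
    for a in np.arange(-.07,.07,.01):
        r=s[(s[:,0]>a)&(s[:,0]<a+.01)]
        if len(r)>5: print(a.round(3),len(r),r[:,1].min().round(4),r[:,1].max().round(4),np.median(r[:,2]).round(4))
np.save('t.npy',t)
```

```text
tool [ 0.5855 -0.0302  0.4303]
[[-0.9981, -0.0612, -0.0006], [-0.0612, 0.9981, 0.0006], [0.0006, 0.0006, -1.0]]
13752 [-0.0494 -0.0301  0.1583  1.    ] [0.0617 0.03   0.1675 1.    ] [[-0.0459, -0.0223, 0.1594, 1.0], [0.0613, 0.0222, 0.1628, 1.0]] ((6.180671691894531, -0.03338813781738281), (60.04927444458008, 111.06021881103516), 89.95266723632812)
-0.05 650 -0.0231 0.0224 0.1608
-0.04 939 -0.023 0.023 0.1608
-0.03 1035 -0.023 0.023 0.1608
-0.02 1265 -0.023 0.0229 0.1609
-0.01 1064 -0.0168 0.0167 0.1607
0.0 1144 -0.017 0.0168 0.1607
0.01 1230 -0.0301 0.03 0.1608
0.02 1312 -0.0227 0.0227 0.1607
0.03 1477 -0.023 0.023 0.1607
0.04 1531 -0.0232 0.023 0.1607
0.05 1670 -0.023 0.0232 0.1607
0.06 435 -0.0225 0.0222 0.1616
```

View pics/w2.png

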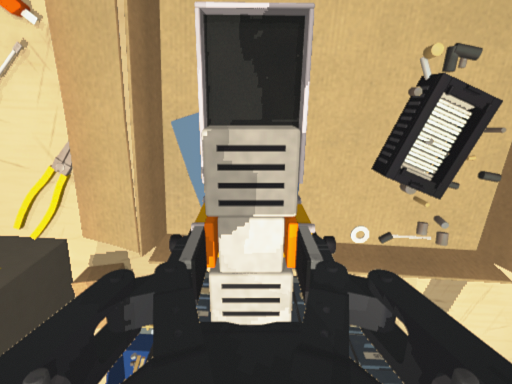

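The wrist picture shows the cover level (0.1607 m deep all along) and square with the tray. Its middle is 1.5 mm tray-ward of the tool axis. I'll shift 2 mm towards the ramp and lower until the inside face is about 8 mm above the edge.

Emit:
{"method": "apply_moves", "body": {"plan": [[0.04,-0.001,0,0.01,0],[0.04,-0.002,0,0.022,0],[0.04,-0.002,0,0.034,0],[0.04,-0.002,0,0.044,0],[0.04,-0.002,0,0.051,0],[0.04,-0.002,0,0.055,0],[0.04,-0.002,0,0.057,0],[0.04,-0.002,0,0.057,0],[0.04,-0.002,0,0.057,0],[0.04,-0.002,0,0.057,0]]}}

```text
t: 7.67
tool_pos: [0.5878, -0.0308, 0.3746]
tool_rot: [-0.096, 3.139, -0.001]
contact_force: [-0.5, 0.1, -1.8]
opening: 0.0469
grip_force: 29.8
```

```bash
python3 chk.py s4
```

```text
tool [ 0.5878 -0.0308  0.3746] xaxis deg 3.5 [-0.5  0.1 -1.8] 0.0469
0.84 [361.6, 183.4, 429.7, 234.4] [ 0.564 -0.034  0.213]
pred top 0.2139 plane [0.0102 0.0142 0.2124] 1202
in tool ((4.560787200927734, -2.4595069885253906), (120.599365234375, 51.147438049316406), 0.5026533007621765) [-0.0559 -0.028   0.1528  1.    ] [0.0647 0.0232 0.1686 1.    ]
0.55 [156.4, 149.6, 173.7, 167.1] [0.415 0.653 0.022]
-0.075 [ 0.615  -0.0703  0.186 ]
-0.06 [ 0.5984 -0.0535  0.1886]
```

View pics/s4.png

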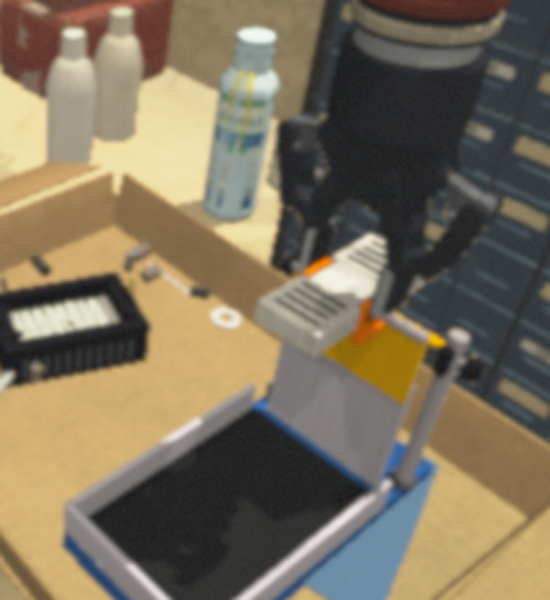

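The side crop shows the cover level across the rod, about 9 mm above it, with its middle 26–28 mm out over the tray. Releasing now and rising right after.

Emit:
{"method": "apply_moves", "body": {"plan": [[0.0854,0,0,0,0],[0.0854,0,0,0,0],[0.0854,0,0,-0.015,0],[0.0854,0,0,-0.05,0],[0.0854,0,0,-0.09,0],[0.0854,0,0,-0.12,0],[0.0854,0,0,-0.14,0],[0.0854,0,0,-0.14,0],[0.0854,0,0,-0.14,0],[0.0854,0,0,-0.14,0],[0.0854,0,0,-0.14,0],[0.0854,0,0,-0.14,0]]}}

```text
t: 8.77
tool_pos: [0.5875, -0.0307, 0.5114]
tool_rot: [0.096, -3.137, -0.001]
contact_force: [-0.4, -0.6, -0.4]
opening: 0.0852
grip_force: 0.0
```

```bash
python3 chk.py s5
```

```text
tool [ 0.5875 -0.0307  0.5114] xaxis deg 3.5 [-0.4 -0.6 -0.4] 0.0852
0.68 [155.4, 149.7, 174.0, 167.0] [0.414 0.653 0.022]
0.6 [328.5, 267.6, 391.2, 314.9] [ 0.526 -0.037  0.047]
pred top 0.3507 plane [0. 0. 0.] 0chk.py:10: RuntimeWarning: Mean of empty slice.
  zt=M[2,3]-.1607; s=a[abs(a[:,2]-zt)<.008]; A=np.c_[s[:,:2]-s[:,:2].mean(0),np.ones(len(s))]; c=np.linalg.lstsq(A,s[:,2],rcond=None)[0]
  ret = um.true_divide(
Traceback (most recent call last):
  File "chk.py", line 11, in <module>
    print('pred top',zt.round(4),'plane',c.round(4),len(s)); t=(I@np.c_[s,np.ones(len(s))].T).T; print('in tool',cv2.minAreaRect((t[:,:2]*1000).astype(np.float32)),t.min(0).round(4),t.max(0).round(4))
                                                                                                                                                                    ~~~~~^^^
ValueError: zero-size array to reduction operation minimum which has no identity
```

View pics/s5.png

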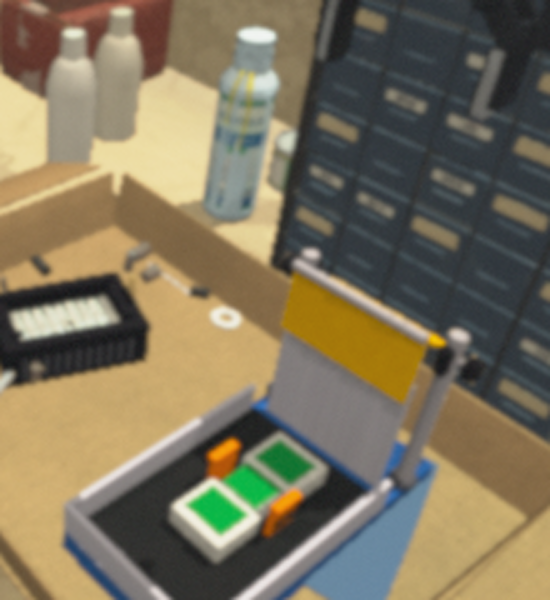

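The picture shows the cover flat in the tray at (250,495), green inside up, with its top at 0.047 m, which is the floor plus 18 mm. The housing is in place and the gripper is clear. I'll hand it in.

```bash
python3 -c "
from h import *
print(ctrl.finish_job())"
```

```text
the job is handed in; nothing more can be done
None
```

The cover was released and lifted off its housing. It tipped over the ramp's edge and now lies flat in the catch tray, green inside up; the housing has not visibly moved, and the job is handed in (no verdict was returned).

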